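# Unpile the microscope parts into their parking trays

### The arm

A 7-joint arm with a two-finger parallel gripper is mounted at the origin on the work surface. World frame = base frame: x ahead of the robot, y to its left, z up, the work surface at z = 0. Lengths are in m, angles in degrees, forces in N, time in s.
With the tool pointing down it reaches from about 0.35 to 0.775 m from the base axis. Payload 3.1 kg.
Tool frame: the origin (TCP) lies on the centre line of the jaws, within the pads' length; the fingertips stand 17 mm ahead of it and the grasp point (between the pads) lies 2 mm behind it (robot.tip_reach is the distance from the TCP to the fingertips, in m); z points along the fingers, y is the line along which they close (so a half turn about z gives the same grasp; the last joint's range is limited). The gripper opens to 85 mm and grips with 20 to 120 N. Pads are 22 mm wide; open, the fingers measure 114 mm over their backs; the gripper's body (76 mm by 85 mm) begins 54 mm behind the grasp point. The pads swing forward as they close: fully open they stand 13 mm farther back than shut.
Start: joints at [64.876, 17.813, 0.802, 86.603, -0.252, 75.585, -1.558], TCP at [0.213, -0.507, 0.248] pointing down, gripper open.
Joint ranges: [-154.91, 154.91], [-16.99, 109.72], [-72.82, 74.43], [7.12, 147.25], [-82.49, 262.49], [11.32, 116.49], [-174.64, 174.64]. Speed limits (degrees/s): [159.86, 159.86, 180, 180, 180, 180, 180].

### API

Orientations are given as [roll, pitch, yaw] about the fixed x, y, z axes, in that order (R = Rz(yaw) Ry(pitch) Rx(roll)).
In Python, from station import robot, fingers, vision, workorder, recognise gives the robot as it stands. Calls block until the motion is done:
- robot.move_to(position, orientation): joint-space move of the TCP to a pose.
- robot.line_to(position, orientation=None, velocity=0.15, f_stop=None): straight line of the TCP; orientation=None keeps the orientation; velocity is the mean speed in m/s. With f_stop (N) it stops when the force on the tool has changed by that much, and returns True; else False.
- robot.move_j(angles): joint-space move.
- fingers.gripper_to(opening, force=None): opening from 0.0 (shut) to 1.0 (fully open); force is the grip in N (None keeps the last); returns when the fingers have stopped.
- robot.pause(seconds).
- robot.inverse_kinematics(position, orientation): joint angles nearest the present ones, or None.
- vision.grab_frame(name): name is "scene" or "top"; returns the picture (384x512x3 uint8, red, green, blue); there is no depth.
- vision.calibration(name): a dict with "mtx" (3x3 intrinsics, pixels), "extrinsics" (4x4, takes a point from world to camera coordinates). Camera axes: x right, y up, looking along -z (the intrinsics and any distortion apply to the point x, -y, -z); pixel columns grow to the right and rows downward; lengths in m; the calibration is good to about 2 mm. A picture is of the moment at which its call begins. calibration takes no time and is no camera call.
A pose or a line that the arm cannot do raises robot.PlanningError and nothing moves.
- workorder.close_job(): hands the job in; it is judged then, once.
Trained networks look in the newest picture that a camera, given by its name, has taken for a name from the list of things; names that differ only in an ending like _2 or _b are one class to them, and where a whole thing is asked for, a point or a joint stands for the part that bears it (a point fixed in the world has none). Each returns a list of dicts, best first, with "p" (0 to 1); they miss things now and then, are a little off and sometimes report something else, mostly with a low value. They report only what shows in the picture. A call takes as long as a camera call.
- recognise(label, camera): "rect" ([centre column, centre row, width, height] in pixels, round what is visible of it).
Readings, each from a call of its own:
- robot.current_time_s(): time.
- robot.current_joint_positions(): joint angles.
- robot.current_dq(): joint speeds.
- robot.current_joint_torque(): joint torques, N m.
- robot.current_tool_pos(): TCP position.
- robot.current_eef_rot(): TCP orientation.
- robot.current_contact_force(): force on the tool from outside, world axes, zero at the start.
- robot.current_torque(): the same for the moment, N m.
- robot.current_finger_gap(): opening from 0.0 (shut) to 1.0 (fully open).
- robot.current_gripper_force(): force on a finger pad.
Only numpy, scipy, OpenCV 4.12 (cv2) and the standard library are available. Lean on these libraries where they do the work, as an engineer would, in place of code of your own. Each camera call takes 0.05 s, during which the arm holds its last target. There are 200 camera calls.

### The job

Microscope parts have been left piled on top of the slide box. Take the pile apart and park every piece upright in the empty tray made for its outline, resting flat on the tray's floor: the eyepiece in the small round tray, the screw-capped objective jar in the large round tray, the square filter cube in the square tray and the slide box itself in the long tray. Keep all four pieces upright the whole time and leave the oil bottle and the culture dish where they stand.

Things in the scene. Friction and masses are not known exactly. Their poses are not given: they have to be found in the camera images.
- slide_box: Closed white plastic slide box, 160 x 64 mm, 32 mm high, flat lid, about 0.35 kg, lying on the bench as the base of the pile. Origin: centre of its underside; x along its length, y across its 64 mm width, z up. On its lid, 45 mm either side of the middle along x, stand the filter cube and the objective jar (either at either end); the eyepiece stands on one of those two.
- filter_cube: Black fluorescence filter cube: a block 50 x 50 mm and 40 mm high with a round amber glass window in its flat top and a green one in one side, about 0.22 kg. Origin: centre of its underside; z up; x and y normal to its sides. Starts on the slide box, roughly square to it.
- objective_jar: Short round screw-cap jar holding an objective: 54 mm diameter, 40 mm high, white body and grey ribbed flat cap, rigid and shut, about 0.14 kg. Origin: centre of its underside; z up. Starts on the slide box.
- eyepiece: Microscope eyepiece standing upright: steel barrel 30 mm diameter for the lower 22 mm, black eyecup 36 mm diameter for the upper 22 mm, 44 mm high in all, lens on top, about 0.10 kg. Origin: centre of its underside; z up. Starts on top of the filter cube or of the objective jar.
- long_tray: Fixed long rectangular parking tray for the slide box: black floor inside an aluminium rim. Inside 178 x 82 mm (long side along x), rim 4 mm thick, floor 3 mm and rim top 9 mm above the bench. Origin: centre of its underside, at bench height; z up.
- square_tray: Fixed square parking tray for the filter cube: black floor inside an aluminium rim. Inside 68 x 68 mm, rim 4 mm thick, floor 3 mm and rim top 9 mm above the bench. Origin: centre of its underside, at bench height; x and y normal to its sides.
- large_round_tray: Fixed round parking tray for the objective jar: black floor inside an aluminium rim. Inside diameter 72 mm, rim 4 mm thick, floor 3 mm and rim top 9 mm above the bench. Origin: centre of its underside, at bench height.
- small_round_tray: Fixed round parking tray for the eyepiece: black floor inside an aluminium rim. Inside diameter 48 mm, rim 4 mm thick, floor 3 mm and rim top 9 mm above the bench. Origin: centre of its underside, at bench height.
- oil_bottle: Bystander: small amber immersion-oil bottle, 32 mm diameter, 70 mm high, standing loose near the trays; not to be moved. Origin: centre of its underside.
- culture_dish: Bystander: low covered round dish, pale and translucent, 60 mm diameter, 15 mm high, loose on the bench beyond the work; not to be moved. Origin: centre of its underside.

How it is judged (in metres and radians):
At the end, for the whole second after the job is handed in: Each piece is released, at rest and upright (0.08 rad) on its own tray's floor (underside under 6 mm above the tray's): eyepiece and objective jar within 12 mm of the centres of the small and large round trays, filter cube and slide box within 16 mm of those of the square and long trays (horizontal distance between eyepiece and small_round_tray below 0.012 m and z of eyepiece in the frame of small_round_tray between 0 and 0.006 m and angle between each of eyepiece, objective_jar, filter_cube, slide_box's own z axis and vertical below 0.08 rad and linear speed of each of eyepiece, objective_jar, filter_cube, slide_box below 0.02 m/s and angular speed of each of eyepiece, objective_jar, filter_cube, slide_box below 0.2 rad/s and horizontal distance between objective_jar and large_round_tray below 0.012 m and z of objective_jar in the frame of large_round_tray between 0 and 0.006 m and horizontal distance between filter_cube and square_tray below 0.016 m and z of filter_cube in the frame of square_tray between 0 and 0.006 m and horizontal distance between slide_box and long_tray below 0.016 m and z of slide_box in the frame of long_tray between 0 and 0.006 m); the robot touches nothing.
It fails at once if the oil bottle was moved by more than 25 mm or tipped over (distance of oil_bottle from where it was at the start of the episode above 0.025 m or angle between oil_bottle's own z axis and vertical above 0.5 rad).
It fails at once if the culture dish was moved by more than 25 mm (distance of culture_dish from where it was at the start of the episode above 0.025 m).
It fails at once if a piece was tipped by more than 0.7 rad (angle between any of eyepiece, objective_jar, filter_cube, slide_box's own z axis and vertical above 0.7 rad).
It also fails if it takes over 107 s, if anything falls off the work surface, if the arm or the gripper's body presses on something with over 40 N, if the wrist force passes 120 N, or if a joint passes its speed limit or range.

## Working session

There is one attempt and no reset: what is moved stays moved. The work goes in short steps, each a Python script; the robot and the scene stay as the last script left them, time stands still between calls to the robot, and variables do not carry over. Pictures are saved under pics/ and viewed, at most 14 in all, crops included, and the job is handed in when it is done.

```bash
mkdir -p pics; python3 - <<'E'
from station import robot, vision, recognise
import cv2, numpy as np
for c in ["top","scene"]:
    im=vision.grab_frame(c); cv2.imwrite(f"pics/{c}0.png",im[:,:,::-1])
    k=vision.calibration(c); print(c,k["mtx"].tolist(),np.round(k["extrinsics"],4).tolist(),[x for x in k])
    for n in "slide_box filter_cube objective_jar eyepiece long_tray square_tray large_round_tray small_round_tray oil_bottle culture_dish".split():
        print(n,[(np.round(d["rect"],1).tolist(),round(d["p"],2)) for d in recognise(n,c)[:2]])
print(robot.current_time_s())
E
```

```text
top [[443.5434123369163, 0.0, 262.6708542173953], [0.0, 443.5434123369163, 197.6582058339905], [0.0, 0.0, 1.0]] [[0.0043, -0.9999, -0.0106, -0.0004], [0.9803, 0.0021, 0.1976, -0.574], [-0.1976, -0.0112, 0.9802, -0.9395], [0.0, 0.0, 0.0, 1.0]] ['mtx', 'extrinsics']
slide_box [([317.4, 213.7, 40.9, 72.5], 0.96)]
filter_cube [([324.9, 191.6, 23.1, 26.9], 0.79), ([316.4, 210.9, 41.5, 72.9], 0.53)]
objective_jar [([316.0, 227.1, 24.6, 25.9], 0.92)]
eyepiece [([331.4, 188.8, 17.9, 14.5], 0.68), ([315.8, 210.8, 41.4, 68.9], 0.23)]
long_tray [([200.1, 225.5, 57.3, 84.6], 0.59)]
square_tray [([410.2, 201.6, 35.1, 35.0], 0.67), ([412.8, 275.1, 42.9, 33.3], 0.59)]
large_round_tray [([410.7, 202.5, 39.8, 37.0], 0.66)]
small_round_tray [([119.0, 187.8, 26.1, 28.0], 0.82), ([410.7, 200.7, 35.8, 33.6], 0.72)]
oil_bottle [([129.6, 254.6, 17.5, 17.3], 0.8)]
culture_dish [([261.6, 142.2, 24.7, 26.4], 0.89)]
scene [[374.90086252867854, 0.0, 253.20143148006628], [0.0, 374.90086252867854, 193.21688373158005], [0.0, 0.0, 1.0]] [[0.2293, 0.9733, -0.0121, -0.1327], [-0.7002, 0.1736, 0.6925, 0.3523], [0.6761, -0.1503, 0.7213, -1.2676], [0.0, 0.0, 0.0, 1.0]] ['mtx', 'extrinsics']
slide_box [([193.6, 215.0, 41.7, 57.4], 0.84)]
filter_cube [([188.8, 217.8, 31.1, 25.7], 0.84), ([185.1, 203.1, 19.9, 26.9], 0.63)]
objective_jar [([195.6, 188.2, 23.9, 29.9], 0.55)]
eyepiece [([185.1, 202.8, 16.9, 27.1], 0.82)]
long_tray [([306.4, 187.9, 47.2, 58.0], 0.76)]
square_tray [([103.0, 191.7, 33.5, 32.6], 0.79)]
large_round_tray [([102.4, 242.6, 41.0, 32.9], 0.66)]
small_round_tray [([393.9, 199.2, 27.3, 17.1], 0.75)]
oil_bottle [([353.5, 152.4, 18.0, 26.0], 0.78)]
culture_dish [([271.1, 266.9, 29.3, 31.6], 0.72)]
1.1
```

```bash
python3 - <<'E'
import cv2
im=cv2.imread("pics/top0.png")[130:310,90:450]
cv2.imwrite("pics/top0c.png",cv2.resize(im,None,fx=2.2,fy=2.2,interpolation=cv2.INTER_CUBIC))
im=cv2.imread("pics/top0.png")[160:265,270:365]
cv2.imwrite("pics/top0d.png",cv2.resize(im,None,fx=5.6,fy=5.6,interpolation=cv2.INTER_CUBIC))
E
```

```text
(no output)
```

View pics/top0c.png

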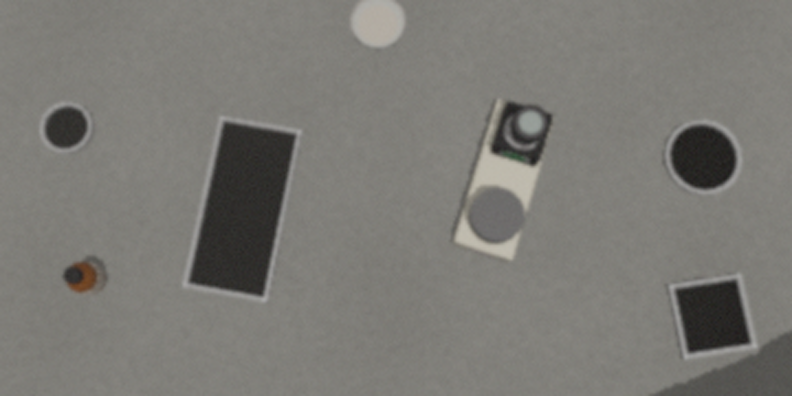

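View pics/top0d.png

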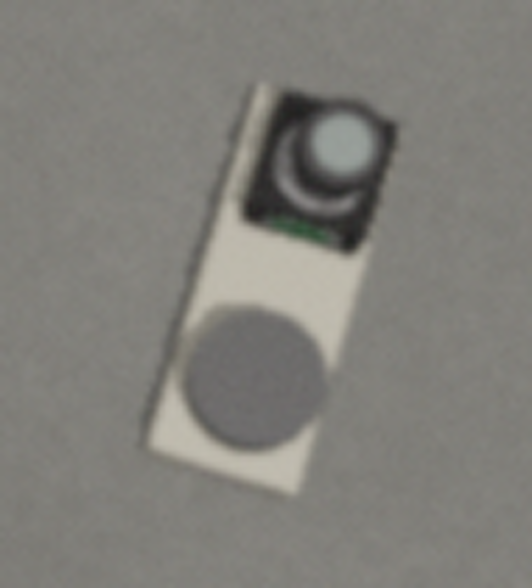

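The eyepiece stands on the filter cube at the far end of the box, crop 2 (345,140), and the jar is at the near end (255,378). The long tray is at crop 1 (242,208), the square at (712,316), the large round at (703,157) and the small round at (66,127). The bottle is at (80,275), left of the long tray.

```bash
cat > h.py <<'E'
import cv2, numpy as np
from station import robot, fingers, vision, recognise
def ray(uv,z,c="top"):
    k=vision.calibration(c); T=np.array(k["extrinsics"]); K=np.array(k["mtx"])
    uv=np.atleast_2d(np.asarray(uv,float)); d=np.c_[uv,np.ones(len(uv))]@np.linalg.inv(K).T
    d=(d*[1,-1,-1])@T[:3,:3]; C=-T[:3,:3].T@T[:3,3]
    return (C+d*((z-C[2])/d[:,2])[:,None])[:,:2]
def project(p,c):
    k=vision.calibration(c); T=np.array(k["extrinsics"]); q=(T[:3,:3]@p+T[:3,3])*[1,-1,-1]
    q=np.array(k["mtx"])@q; return q[:2]/q[2]
E
python3 - <<'E'
from h import *
k=vision.calibration("top");T=np.array(k["extrinsics"]);print("cam",-T[:3,:3].T@T[:3,3])
im=cv2.imread("pics/top0.png"); g=cv2.GaussianBlur(im,(0,0),.7).max(2)
m=(g<80).astype(np.uint8)
cs,_=cv2.findContours(m,cv2.RETR_EXTERNAL,cv2.CHAIN_APPROX_NONE)
for c in cs:
    if cv2.contourArea(c)<150: continue
    for z in (.003,.009):
        w=(ray(c[:,0],z)*1000).astype(np.float32); (x,y),s,a=cv2.minAreaRect(w)
        print(c[:,0].mean(0).round(),z,"c",round(x,1),round(y,1),"s",np.round(s,1),"a",round(a,1))
C=lambda p:np.array(p)/2.2+[90,130]; D=lambda p:np.array(p)/5.6+[270,160]
for n,p in dict(long=[(221,117),(300,130),(265,300),(184,286)],sq=[(669,284),(741,275),(756,346),(686,357)],lr=[(703,157)],sr=[(66,127)]).items():
    w=ray(C(p),.009)*1000; print(n,w.round(1).tolist(),w.mean(0).round(1),[round(float(np.linalg.norm(w[i]-w[i-1])),1) for i in range(len(w))])
w=ray(D([(150,447),(297,494),(258,82)]),.032)*1000;print("box",w.round(1).tolist(),"ctr",(w[1]+w[2])/2,np.linalg.norm(w[0]-w[1]),np.linalg.norm(w[0]-w[2]),np.degrees(np.arctan2(*(w[2]-w[0])[::-1])))
print("jar",ray(D([(255,378),(183,378),(327,378)]),.072)*1000)
w=ray(D([(288,92),(398,125),(360,240),(248,206)]),.072)*1000;print("cube",w.round(1).tolist(),w.mean(0),np.linalg.norm(w[0]-w[1]),np.linalg.norm(w[2]-w[1]))
print("eye",ray(D([(345,140)]),.116)*1000)
print("bottle",ray(C([(72,275)]),.07)*1000,"dish",ray(C([(378,22)]),.015)*1000)
print(robot.current_eef_rot())
E
```

```text
cam [ 0.37699302 -0.00971302  1.03430674]
[414. 273.] 0.003 c 409.5 -343.2 s [63.8 63.7] a 8.8
[414. 273.] 0.009 c 409.3 -341.3 s [63.5 63.4] a 8.8
[409. 201.] 0.003 c 577.9 -344.4 s [67.  64.3] a 42.9
[409. 201.] 0.009 c 576.7 -342.5 s [66.6 63.9] a 42.9
[200. 225.] 0.003 c 522.0 148.8 s [ 77.5 174.2] a 80.0
[200. 225.] 0.009 c 521.1 147.8 s [ 77.  173.2] a 80.0
[120. 187.] 0.003 c 609.6 344.1 s [39.  41.7] a 47.6
[120. 187.] 0.009 c 608.3 342.0 s [38.8 41.4] a 47.6
[  3. 213.] 0.003 c 546.6 618.2 s [165.7  10.2] a 0.0
[  3. 213.] 0.009 c 545.6 614.5 s [164.7  10.1] a 0.0
[327. 190.] 0.003 c 603.8 -149.9 s [51.6 57.3] a 72.3
[327. 190.] 0.009 c 602.5 -149.1 s [51.3 56.9] a 72.3
long [[618.4, 173.9], [604.2, 88.2], [423.0, 120.9], [437.1, 206.0]] [520.7 147.3] [184.2, 86.9, 184.2, 86.3]
sq [[441.0, -299.2], [450.6, -374.4], [378.2, -384.7], [366.8, -312.5]] [ 409.2 -342.7] [75.4, 75.8, 73.1, 73.1]
lr [[575.6, -342.6]] [ 575.6 -342.6] [0.0]
sr [[607.1, 341.3]] [607.1 341.3] [0.0]
box [[482.0, -75.8], [463.3, -134.6], [633.9, -122.2]] ctr [ 548.61823515 -128.4089211 ] 61.72679190507997 158.8957451688219 -17.014318007036422
jar [[ 504.84449445 -114.2717945 ]
 [ 504.76406974  -86.25610214]
 [ 504.9248695  -142.2701884 ]]
cube [[619.6, -129.6], [606.2, -173.0], [559.6, -156.6], [573.2, -112.8]] [ 589.65388233 -143.00147154] 45.376491904546 49.32099828202402
eye [[ 589.81961286 -145.28070739]]
bottle [[443.87864145 304.32844928]] dish [[724.09076566   4.62748672]]
[1.79997790e+02 8.15382529e-04 2.27427235e+01]
```

Sizes check out, and the box centre agrees with the two pieces at ±45 mm. First move: touch the bench to learn the fingertip height at a working opening, then take the eyepiece.

```bash
cat >> h.py <<'E'
def rot(y): return [180,0,y]
def st(s): print(s,"t",round(robot.current_time_s(),1),"tcp",np.round(robot.current_tool_pos(),4),"gap",round(robot.current_finger_gap()*85,1),"pad",np.round(robot.current_gripper_force(),1),"F",np.round(robot.current_contact_force(),1))
E
python3 - <<'E'
from h import *
print(robot.tip_reach)
fingers.gripper_to(0.65,30)
print(robot.tip_reach)
r=rot(-17.5)
robot.line_to([.30,-.46,.06],rot(22.7),velocity=.25)
print(robot.line_to([.30,-.46,.003],velocity=.03,f_stop=3)); st("touch")
robot.line_to([.30,-.46,.20],velocity=.25)
robot.move_to([.59,-.144,.20],r); st("above")
im=vision.grab_frame("scene"); cv2.imwrite("pics/s1.png",cv2.resize(im[100:300,60:330,::-1],None,fx=2.9,fy=2.9,interpolation=cv2.INTER_CUBIC))
E
```

```text
0.017
0.017
True
touch t 3.9 tcp [ 0.2999 -0.4599  0.0131] gap 55.2 pad 2.2 F [-0.2  0.7  4.1]
above t 6.4 tcp [ 0.5893 -0.1459  0.1994] gap 55.4 pad 0.0 F [-0.1 -0.  -0.4]
```

View pics/s1.png

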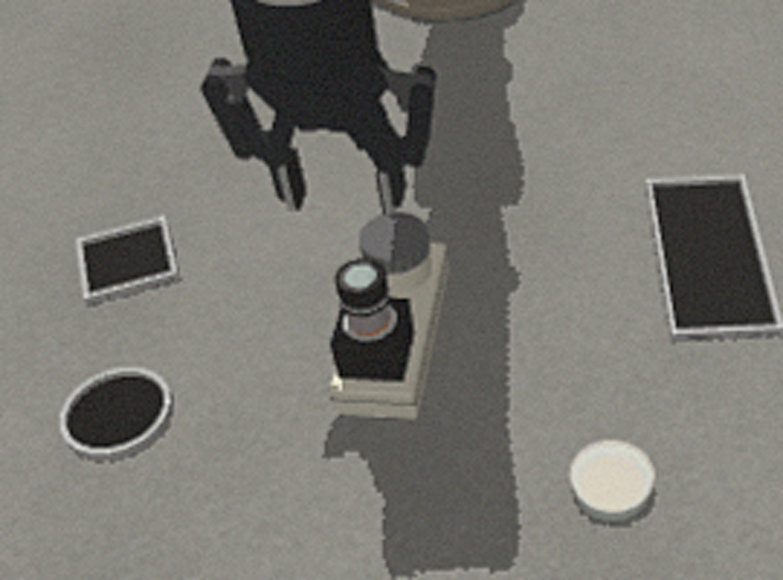

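The gripper is above the pile. The picture shows the eyepiece (360,300) on the cube, the jar behind it (395,245), and all the trays. The tips stand 13 mm ahead of the TCP at a 55 mm opening.

```bash
cat >> h.py <<'E'
def pick(xy,z,yaw,opening,force):
    fingers.gripper_to(opening)
    robot.line_to([*xy,.20],rot(yaw),velocity=.3)
    hit=robot.line_to([*xy,z],velocity=.08,f_stop=5); st(f"down hit={hit}")
    fingers.gripper_to(0.0,force); st("gripped")
    robot.line_to([*xy,.20],velocity=.15); st("lifted")
def place(xy,z,yaw,opening):
    """z: expected TCP height when the piece rests on the floor"""
    robot.line_to([*xy,.20],rot(yaw),velocity=.25)
    robot.line_to([*xy,z+.012],velocity=.15)
    robot.pause(.2)
    hit=robot.line_to([*xy,z-.004],velocity=.02,f_stop=3); st(f"placed hit={hit} exp {z}")
    fingers.gripper_to(opening); robot.pause(.2)
    robot.line_to([*xy,.20],velocity=.2); st("away")
E
python3 - <<'E'
from h import *
pick([.5898,-.145],.105,-17.5,.65,25)
if robot.current_finger_gap()*85>30:
    place([.608,.3425],.036,-17.5,.65)
E
```

```text
down hit=False t 8.2 tcp [ 0.5904 -0.1451  0.1057] gap 55.1 pad 0.0 F [ 0.2 -0.  -0.3]
gripped t 8.5 tcp [ 0.5902 -0.1454  0.1057] gap 34.8 pad 25.0 F [-0.3  0.2  2.2]
lifted t 9.3 tcp [ 0.5889 -0.1448  0.1987] gap 34.9 pad 25.1 F [ 0.8 -0.2 -1.2]
placed hit=True exp 0.036 t 13.4 tcp [0.6079 0.3424 0.0368] gap 34.9 pad 25.4 F [0.5 0.2 4.3]
away t 14.9 tcp [0.6073 0.342  0.1984] gap 55.9 pad 0.0 F [ 0.7  0.2 -0.1]
```

```bash
python3 - <<'E'
from h import *
robot.line_to([.50,.25,.25],velocity=.3)
im=vision.grab_frame("top")[:,:,::-1]; cv2.imwrite("pics/top1.png",im)
a=cv2.resize(im[160:265,270:365],None,fx=5.6,fy=5.6,interpolation=cv2.INTER_CUBIC)
b=cv2.resize(im[165:215,95:145],None,fx=5,fy=5,interpolation=cv2.INTER_CUBIC)
a[:250,:0]=0; o=np.zeros((588,790,3),np.uint8); o[:,:532]=a; o[:250,540:]=b; cv2.imwrite("pics/top1c.png",o)
for n in ("filter_cube","objective_jar","eyepiece"): print(n,[(np.round(d["rect"],1).tolist(),round(d["p"],2)) for d in recognise(n,"top")[:2]])
E
```

```text
filter_cube [([328.1, 191.6, 27.9, 27.8], 0.63)]
objective_jar [([316.0, 227.7, 19.2, 24.6], 0.98)]
eyepiece [([116.6, 185.9, 14.8, 13.7], 0.73)]
```

View pics/top1c.png

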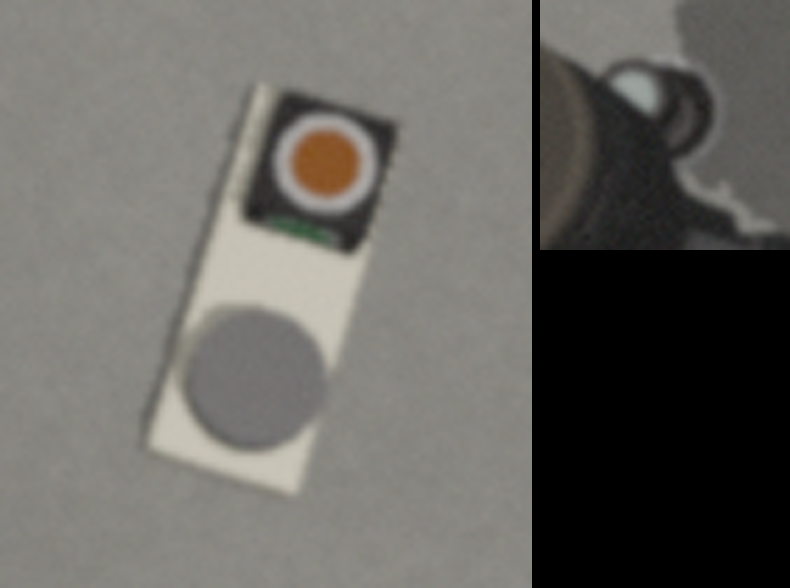

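The cube (326,163) and jar (255,378) are undisturbed, and the eyepiece stands in its tray. Next are the cube and the jar.

```bash
python3 - <<'E'
from h import *
pick([.5905,-.1437],.057,-17.8,.82,35)
if robot.current_finger_gap()*85>44: place([.4093,-.3423],.028,8.8,.8)
else: raise SystemExit
fingers.gripper_to(.85)
pick([.505,-.1147],.057,-17.0,.85,30)
if robot.current_finger_gap()*85>44: place([.5765,-.343],.028,-17.0,.85)
E
```

```text
down hit=False t 19.5 tcp [ 0.5909 -0.1438  0.0575] gap 69.7 pad 0.0 F [-0.8  0.7 -0.3]
gripped t 19.8 tcp [ 0.5909 -0.144   0.0576] gap 49.5 pad 38.6 F [-0.2  0.3  2.6]
lifted t 20.9 tcp [ 0.5896 -0.1434  0.1985] gap 49.5 pad 38.2 F [-0.1  1.  -2.5]
placed hit=True exp 0.028 t 24.1 tcp [ 0.4092 -0.3423  0.0285] gap 49.3 pad 38.9 F [-0.2 -0.2  4.8]
away t 25.6 tcp [ 0.4085 -0.3417  0.1987] gap 68.0 pad 0.0 F [ 0.1  0.6 -0.7]
down hit=False t 29.0 tcp [ 0.5054 -0.1148  0.0575] gap 72.0 pad 0.0 F [-0.3  0.8 -0.2]
gripped t 29.3 tcp [ 0.5054 -0.115   0.0576] gap 53.1 pad 31.8 F [-0.7 -1.3  4.2]
lifted t 30.4 tcp [ 0.5041 -0.1145  0.1988] gap 52.8 pad 31.8 F [ 0.5 -0.1 -1.1]
placed hit=True exp 0.028 t 33.5 tcp [ 0.5763 -0.3429  0.0287] gap 53.0 pad 32.0 F [-0.9  0.4  5.8]
away t 35.1 tcp [ 0.5757 -0.3425  0.1984] gap 71.8 pad 0.0 F [ 0.5  0.1 -0.2]
```

```bash
python3 - <<'E'
from h import *
robot.line_to([.45,.12,.25],velocity=.3)
im=vision.grab_frame("top")[:,:,::-1]; cv2.imwrite("pics/top2.png",im)
g=im.astype(int); m=((im.min(2)>150)).astype(np.uint8); m[:, :285]=0; m[:,350:]=0; m[:165]=0; m[260:]=0
cs,_=cv2.findContours(m,cv2.RETR_EXTERNAL,cv2.CHAIN_APPROX_NONE); c=max(cs,key=cv2.contourArea)
print(cv2.minAreaRect((ray(c[:,0],.032)*1000).astype(np.float32)))
cv2.imwrite("pics/top2c.png",cv2.resize(im[130:310,90:450],None,fx=2.2,fy=2.2,interpolation=cv2.INTER_CUBIC))
E
```

```text
((548.935302734375, -127.74895477294922), (61.405967712402344, 157.6788787841797), 72.32859802246094)
```

View pics/top2c.png

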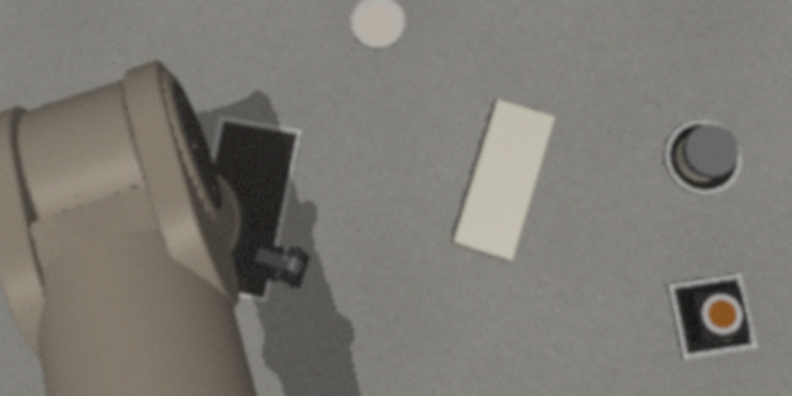

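The jar (708,152) and cube (720,313) are in their trays, and the box is bare at (505,180) with its fit agreeing with the first. Now the box.

```bash
python3 - <<'E'
from h import *
pick([.5488,-.1279],.022,-17.5,.98,60)
if robot.current_finger_gap()*85>56:
    place([.521,.148],.025,-10,.98)
    robot.line_to([.40,-.12,.25],velocity=.3)
    im=vision.grab_frame("top")[:,:,::-1]; cv2.imwrite("pics/top3c.png",cv2.resize(im[130:310,90:450],None,fx=2.2,fy=2.2,interpolation=cv2.INTER_CUBIC))
    im=vision.grab_frame("scene")[:,:,::-1]; cv2.imwrite("pics/s3c.png",cv2.resize(im[120:300,60:430],None,fx=2.1,fy=2.1,interpolation=cv2.INTER_CUBIC))
E
```

```text
down hit=False t 40.6 tcp [ 0.5491 -0.128   0.0224] gap 83.3 pad 0.0 F [ 0.4 -0.2  0.6]
gripped t 40.9 tcp [ 0.5493 -0.1286  0.0228] gap 62.4 pad 69.8 F [-1.4 -1.1  4.8]
lifted t 42.2 tcp [ 0.5478 -0.1277  0.1986] gap 62.5 pad 68.8 F [-0.4  0.3 -4.3]
placed hit=True exp 0.025 t 45.5 tcp [0.5209 0.148  0.0257] gap 62.3 pad 69.7 F [-0.2  0.8  5. ]
away t 47.1 tcp [0.5201 0.1476 0.1987] gap 83.2 pad 0.0 F [-1.  -1.  -1.5]
```

View pics/top3c.png

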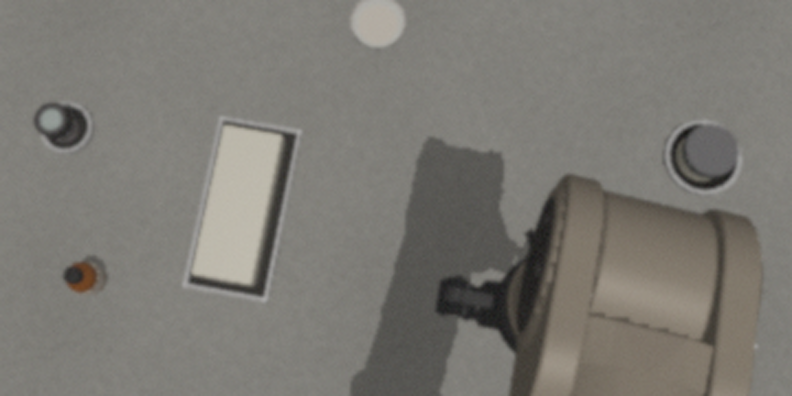

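View pics/s3c.png

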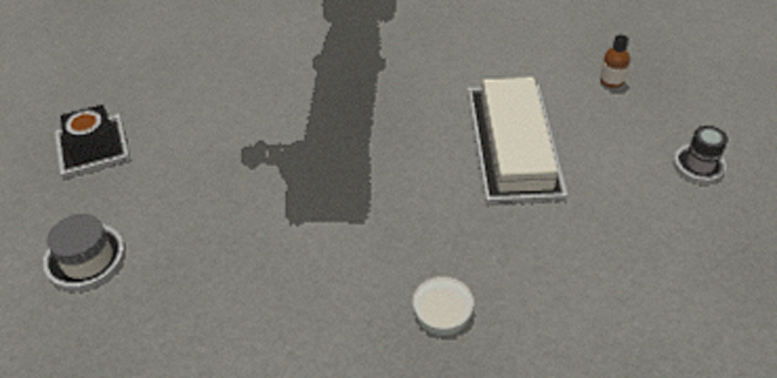

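The top view shows the eyepiece lens at (50,119), the jar cap at (711,152) and the box lid centred near (238,204). In the scene view all four sit level inside their rims. A numerical check of offsets, then hand in.

```bash
python3 - <<'E'
from h import *
from station import workorder
C=lambda p:np.array(p)/2.2+[90,130]
tr=dict(eye=(608,342,(50,119),.047),jar=(576.3,-342.8,(711,152),.043),cube=(409.3,-342.5,(721,313.5),.043),box=(521,148,(238.5,204),.035))
ok=True
for n,(x,y,p,z) in tr.items():
    d=ray(C([p]),z)[0]*1000-[x,y]; print(n,d.round(1)); ok&=np.hypot(*d)<8
if ok: print(workorder.close_job())
E
```

```text
eye [-1.   3.6]
jar [-2.   2.7]
cube [0.5 2.7]
box [-1.1 -0.2]
the job is handed in; nothing more can be done
None
```

The job is handed in: all four pieces stand upright on their own trays' floors, measured within 4 mm of the tray centres, the bottle and dish look unmoved, and the robot's clock read about 47 s after the last piece was placed.

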